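# Find the sound filter gap with a feeler gauge

### The arm

A 6-joint arm with a two-finger parallel gripper is mounted at the origin on a cart in front of the work surface, level with it; the furniture and walls round the work are solid. World frame = base frame: x ahead of the robot, y to its left, z up, the work surface at z = 0. Lengths are in m, angles in rad, forces in N, time in s.
With the tool pointing down it reaches from about 0.275 to 1 m from the base axis. Payload 8.4 kg.
Tool frame: the origin (TCP) lies on the centre line of the jaws, within the pads' length; the fingertips stand 17 mm ahead of it and the grasp point (between the pads) lies 2 mm behind it (bot.tcp_to_tips is the y of the fingertips in the tool frame, in m); y points along the fingers, z is the direction in which the jaws open and shut, and the axes are right-handed (so a half turn about y gives the same grasp; the last joint's range is limited). The gripper opens to 85 mm and grips with 20 to 120 N. Pads are 22 mm wide; open, the fingers measure 114 mm over their backs; the gripper's body (76 mm by 85 mm) begins 54 mm behind the grasp point. The pads swing forward as they close: fully open they stand 13 mm farther back than shut.
Start: joints at [-1.248, 0.353, 1.633, -0, 1.155, -0.002], TCP at [0.199, -0.592, 0.216] pointing down, gripper open.
Joint ranges: [-2.63, 2.63], [-0.92, 2.1], [0.06, 2.66], [-1.3, 4.44], [0, 2.69], [-3.02, 3.02]. Speed limits (rad/s): [2.22, 2.22, 2.79, 3.14, 3.14, 3.14].

### API

Orientations are given as a unit quaternion [x, y, z, w].
In Python, from workcell import bot, hand, kinematics, get_obs, vision, hand_in gives the robot as it stands. The module is installed in compiled form; this text tells all that it offers. Calls block until the motion is done:
- bot.reach(position, orientation): joint-space move of the TCP to a pose.
- bot.servo_line(position, ori=None, velocity=0.15): straight line of the TCP; ori=None keeps the orientation; velocity is the mean speed in m/s.
- bot.goto_joints(angles): joint-space move.
- hand.move_gripper(opening, strength=None): finger opening in m; strength is the grip in N (None keeps the last); returns when the fingers have stopped.
- bot.dwell(seconds).
- kinematics.solve_ik(position, orientation): joint angles nearest the present ones, or None.
- get_obs(): the state.
- vision.read_camera(name): name is "side" or "top" or "wrist"; returns a dict with "frame" (384x512x3 uint8, red, green, blue), "intrinsics" (3x3 intrinsics, pixels), "view" (4x4, takes a point from world to camera coordinates). Camera axes: x right, y down, z forward; pixel columns grow to the right and rows downward; lengths in m; the calibration is good to about 2 mm. A picture is of the moment at which its call begins. There is no depth.
A pose or a line that the arm cannot do raises bot.IKError and nothing moves.
- hand_in(): hands the job in, once; it reports no verdict.
The state is a dict: "time_s": time; "joint_pos": joint angles; "joint_vel": joint speeds; "joint_efforts": joint torques, N m; "position": TCP position; "orientation": TCP orientation; "wrist_force": force on the tool from outside, world axes, zero at the start; "ft_torque": the same for the moment, N m; "gripper_width": finger opening in m.
Only numpy, scipy, OpenCV 4.12 (cv2) and the standard library are available. Lean on these libraries where they do the work, as an engineer would, in place of code of your own. Each camera call takes 0.05 s, during which the arm holds its last target. There are 200 camera calls.

### The job

Two of the three filter gaps in the aluminium cassette have seized up. Take the orange-handled feeler gauge out of its stand and try its blade in each gap, one after another from the cassette's right end to its left as the robot sees it, pushing down until the blade either slides through past the bar inside or jams on it. Then leave the gauge in the one gap that takes it, pushed fully home and let go; never force the blade where it jams (30 N is too much), and leave the other things on the desk alone.

Things in the scene. Friction and masses are not known exactly. Their poses are not given: they have to be found in the camera images.
- gauge_grip (a point): Centre of the feeler gauge's orange grip, which is 30 mm along x, 14 mm along y (the faces to hold it by) and 40 mm tall. A steel blade hangs below it: 24 mm along x, 3 mm thick along y, 42 mm long, rounded tip. z points up from tip to grip. Weight about 80 g. At first it stands upright in its stand, the grip's underside on the stand's top; it draws straight up.
- gauge_tip (a point): Middle of the blade's lower end, 62 mm below gauge_grip along the gauge's z; same axes.
- gauge_stand: Fixed grey stand on a black foot (foot 60 x 56 mm, block 52 x 40 mm, top 48 mm above the desk) with the pocket in which the gauge stands. Origin: centre of its underside on the desk, below the gauge. The pocket is long along its x.
- cassette: Fixed aluminium filter cassette, 62 mm along x, 156 mm along y, flat top 60 mm above the desk, on a dark foot plate 74 x 172 mm. Origin: centre of its underside. Three vertical gaps open at its top in a row along y, 50 mm apart, each 27 mm long (x), 5 mm wide (y), deeper than the blade, long lips rounded to 3 mm. Which one is sound changes from start to start and cannot be seen.
- gap_0 (a point): Centre of the mouth of the gap at the cassette's -y (right-hand) end, on its top face; axes as the cassette's. In each gap's +y wall a round dark bar (bar_a, bar_b and bar_c, in no fixed order) stands 3.5 mm into the gap, its axis 22 mm below the top, so that 1.5 mm is left free.
- gap_1 (a point): Centre of the middle gap's mouth, likewise. In the one sound gap the bar is sprung: the blade, pushed straight down, meets it 15 to 17 mm below the top, presses it aside with up to about 9 N, slides on past it with a drag of a few newtons until the grip's underside sits on the cassette's top (tip 42 mm below the top).
- gap_2 (a point): Centre of the mouth of the gap at the cassette's +y (left-hand) end, likewise. In the two seized gaps the bar does not yield: the blade touches it 15 to 17 mm below the top and jams (a push of 15 N gets it 18 to 20 mm deep), and can be drawn straight up again.
- filter_cube: Bystander: loose black filter cube with an orange window, 39 x 40 x 37 mm. Origin at the centre of its underside. Leave it alone.
- case: Bystander: loose white objective case with a black screw cap, 45 mm diameter, 66 mm tall. Origin at the centre of its underside. Leave it alone.
- dish: Bystander: loose clear round dish, 62 mm diameter, 14 mm tall. Origin at the centre of its underside. Leave it alone.
Mind the look-alikes: they are no part of the job. Of the things that look like the part that bears gauge_grip, the largest one is meant.

How it is judged:
On the way, in this order (a step that is already met when the one before it is completed fails the run):
1. the gauge is drawn out of its stand: its tip is more than 10 mm above the stand's top (z of gauge_tip in the frame of gauge_stand above 0.058 m), for 0.1 s.
2. the blade is tried in the right-hand gap: its tip comes down to the bar, at least 15 mm below the cassette's top (z of gauge_tip in the frame of cassette below 0.045 m and horizontal distance between gauge_tip and gap_0 below 0.006 m), for 0.05 s.
3. the blade is tried in the middle gap: its tip comes down to the bar, at least 15 mm below the cassette's top (z of gauge_tip in the frame of cassette below 0.045 m and horizontal distance between gauge_tip and gap_1 below 0.006 m), for 0.05 s.
4. the blade is tried in the left-hand gap: its tip comes down to the bar, at least 15 mm below the cassette's top (z of gauge_tip in the frame of cassette below 0.045 m and horizontal distance between gauge_tip and gap_2 below 0.006 m), for 0.05 s.
At the end, for the whole second after the job is handed in: The gauge's blade is fully home in the gap that takes it (tip within 6 mm of the gap's centre in plan and at least 39.5 mm below the cassette's top; the grip seated or within 2.5 mm of it), upright within 0.08 rad, at rest and let go (z of gauge_tip in the frame of cassette below 0.0205 m and (horizontal distance between gauge_tip and gap_0 below 0.006 m or horizontal distance between gauge_tip and gap_1 below 0.006 m or horizontal distance between gauge_tip and gap_2 below 0.006 m) and angle between gauge's own z axis and vertical below 0.08 rad and linear speed of gauge below 0.01 m/s and contact force between the fingers and gauge below 0.1 N); the robot touches nothing.
It fails at once if the blade is forced: gauge pressed against the cassette or one of its bars with more than 30 N (contact force between gauge and cassette above 30 N or contact force between gauge and bar_a above 30 N or contact force between gauge and bar_b above 30 N or contact force between gauge and bar_c above 30 N).
It fails at once if the filter cube, the objective case or the dish is moved by more than 20 mm (distance of any of filter_cube, case, dish from where it was at the start of the episode above 0.02 m).
It also fails if it takes over 72 s, if anything falls off the work surface, if the arm or the gripper's body presses on something with over 40 N, if the wrist force passes 120 N, or if a joint passes its speed limit or range.

## Working session

There is one attempt and no reset: what is moved stays moved. The work goes in short steps, each a Python script; the robot and the scene stay as the last script left them, time stands still between calls to the robot, and variables do not carry over. Pictures are saved under pics/ and viewed, about 8 in all and at most 12, crops included, and the job is handed in when it is done.

```bash
mkdir -p pics; cat > h.py <<'E'
import numpy as np, cv2
from workcell import bot, hand, kinematics, get_obs, vision, hand_in
def cam(n,save=None):
    r=vision.read_camera(n)
    if save: cv2.imwrite('pics/'+save,r['frame'][:,:,::-1])
    return r
def ray(r,uv,z):
    K=np.array(r['intrinsics']);V=np.array(r['view']);R=V[:3,:3];t=V[:3,3]
    c=-R.T@t;d=R.T@np.linalg.solve(K,[uv[0],uv[1],1.]);return c+d*(z-c[2])/d[2]
def proj(r,p):
    K=np.array(r['intrinsics']);V=np.array(r['view']);q=K@(V[:3,:3]@np.array(p)+V[:3,3]);return q[:2]/q[2]
E
python3 - <<'E'
from h import *
a=cam('top','top0.png');b=cam('side','side0.png')
for r in(a,b):
    V=np.array(r['view']);print(np.round(-V[:3,:3].T@V[:3,3],3),np.round(V[:3,:3],2).tolist(),r['intrinsics'][0][0])
    hsv=cv2.cvtColor(r['frame'],cv2.COLOR_RGB2HSV)
    m=cv2.inRange(hsv,(3,130,90),(22,255,255))
    n,l,s,c=cv2.connectedComponentsWithStats(m)
    for i in range(1,n):
        if s[i,4]>25: print(s[i],c[i].round(1),ray(r,c[i],.068).round(3))
o=get_obs();print(o['orientation'],o['position'],o['time_s'],bot.tcp_to_tips)
E
cd pics; python3 -c "
import cv2,numpy as np
cv2.imwrite('both.png',cv2.resize(np.vstack([cv2.imread('top0.png'),cv2.imread('side0.png')]),None,fx=.78,fy=.78))"
```

```text
[0.379 0.037 1.092] [[-0.01, -1.0, 0.01], [-0.99, 0.01, -0.14], [0.14, -0.01, -0.99]] 423.68758607813555
[435  23  40  29 568] [454.6  37.4] [ 0.915 -0.506  0.068]
[257 188   9   5  35] [260.9 189.7] [0.524 0.    0.068]
[219 193  10  14  72] [223.2 199.3] [0.501 0.093 0.068]
[215 239  10   4  33] [219.2 240.5] [0.402 0.103 0.068]
[0.137 0.65  0.616] [[-0.86, -0.51, -0.0], [-0.3, 0.5, -0.81], [0.41, -0.7, -0.59]] 399.8058375071896
[220 174   8   5  28] [223.1 175.6] [ 0.641 -0.03   0.068]
[253 196   7  14  63] [255.5 202.3] [0.514 0.024 0.068]
[220 209   8   7  41] [223.2 211.9] [0.557 0.091 0.068]
[238 212  14  17 189] [244.3 219.9] [0.502 0.091 0.068]
[279 240   7  15  68] [281.4 246.7] [0.394 0.125 0.068]
[-0.11439444  0.69825286 -0.69735282  0.11426242] [ 0.19931476 -0.59187952  0.21502275] 0.1 0.017
```

View pics/both.png

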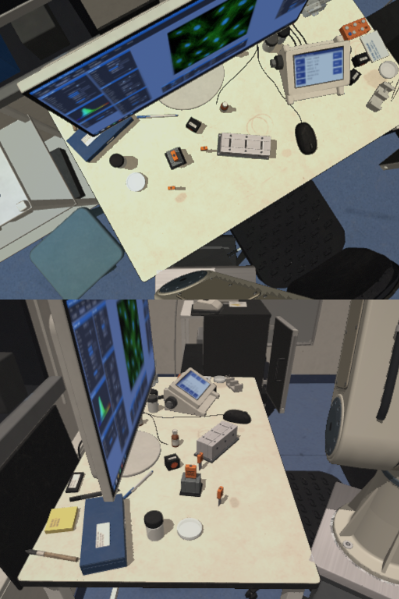

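The top view shows the cassette at about (313,187), the stand with an orange grip at about (223,199), and small orange look-alikes at (261,190) and (219,240). I'll enlarge the scene to compare them.

```bash
cd pics; python3 -c "
import cv2,numpy as np
a=cv2.imread('top0.png')[150:260,180:380];b=cv2.imread('side0.png')[150:260,180:330]
cv2.imwrite('crop.png',np.hstack([cv2.resize(a,None,fx=4,fy=4),]));
a=cv2.resize(a,(800,440),interpolation=2);b=cv2.resize(b,(600,440),interpolation=2)
cv2.imwrite('c1.png',a);cv2.imwrite('c2.png',b)"
```

```text
(no output)
```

View pics/c1.png

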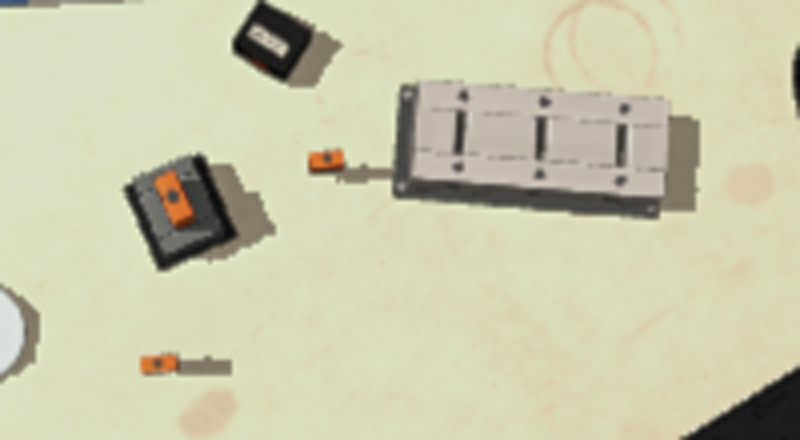

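View pics/c2.png

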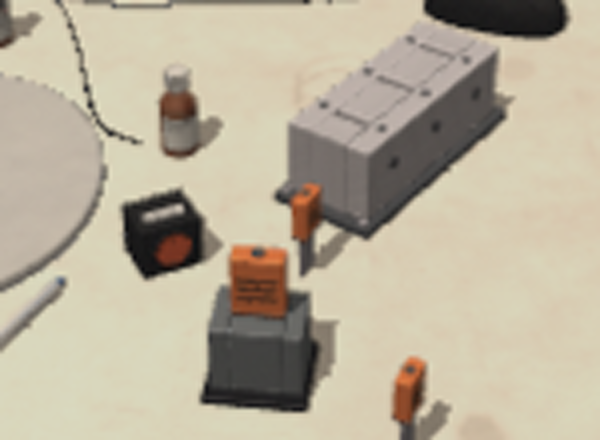

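Three things could be the gauge: the orange grip on the grey stand at top px (223,199), and two small free-standing ones at (261,190) and (219,240). The enlarged crops show that the one in the stand is the largest and the only one in a stand, so that's the one meant. Next I'll get rough poses and take wrist close-ups.

```bash
cat >> h.py <<'E'
from scipy.spatial.transform import Rotation as Ro
def down(a):
    "tool down, jaw axis z at world yaw a (mod pi, whichever reaches nearer present)"
    y=np.array([0,0,-1.]);z=np.array([np.cos(a),np.sin(a),0]);return Ro.from_matrix(np.c_[np.cross(y,z),y,z]).as_quat()
def near(p,a):
    best=None;j0=np.array(get_obs()['joint_pos'])
    for b in(a,a+np.pi):
        s=kinematics.solve_ik(p,down(b))
        if s is not None:
            c=np.abs(np.array(s)-j0).sum()
            if best is None or abs(s[5])<best[0]: best=(abs(s[5]),b,np.round(s,2))
    return best
E
python3 - <<'E'
from h import *
a=cam('top')
G=[ray(a,np.array(p)/4+[180-.4,150-.4],.06) for p in[(621,145),(541,137),(460,132)]]
print(np.round(G,4)); d=G[2]-G[0]; yaw=np.arctan2(d[1],d[0]);print('cass jaw yaw',yaw,np.linalg.norm(d))
hsv=cv2.cvtColor(a['frame'],cv2.COLOR_RGB2HSV);m=cv2.inRange(hsv,(3,130,90),(22,255,255))
m[:,:210]=0;m[:,236:]=0;m[:188]=0;m[220:]=0
c=cv2.findContours(m,0,2)[0];c=max(c,key=cv2.contourArea);r=cv2.minAreaRect(c);print(r)
g=ray(a,r[0],.085);bx=np.array([ray(a,p,.088) for p in cv2.boxPoints(r)]);e=np.diff(bx,axis=0);L=np.linalg.norm(e,axis=1);print(g,L,[np.arctan2(*v[1::-1]) for v in e])
k=np.argmin(L[:2]);ja=np.arctan2(e[k][1],e[k][0]);print('jaw',ja)
gp=[g[0],g[1],.22]
print(near(gp,ja),near([G[1][0],G[1][1],.2],yaw))
b=near(gp,ja)[1]
bot.reach([gp[0],gp[1],.25],down(b))
w=cam('wrist','w1.png');V=np.array(w['view']);print(-V[:3,:3].T@V[:3,3],V[2,:3]);print(get_obs()['time_s'],get_obs()['position'],get_obs()['wrist_force'])
E
```

```text
[[ 0.5323 -0.1825  0.06  ]
 [ 0.5379 -0.1333  0.06  ]
 [ 0.5415 -0.0833  0.06  ]]
cass jaw yaw 1.478167293058686 0.09965676980971354
((223.16378784179688, 199.21551513671875), (13.130645751953125, 5.9087910652160645), 66.80140686035156)
[0.49930535 0.09165689 0.085     ] [0.01407759 0.0315786  0.01402468] [np.float64(-1.1724623440186765), np.float64(-2.7451751082793305), np.float64(1.9671226946710083)]
jaw -1.1724623440186765
(np.float64(1.3510551269393298), np.float64(-1.1724623440186765), array([ 0.18,  0.17,  1.88, -0.  ,  1.1 ,  1.35])) (np.float64(1.41786861814548), np.float64(4.619759946648479), array([-0.25,  0.26,  1.8 , -0.  ,  1.08,  1.42]))
[0.55995473 0.11652196 0.40683632] [-0.24151095 -0.10162703 -0.96506187]
2.8417 [0.4995115  0.09104038 0.24994494] [-0.06632936  0.95327671  0.37507614]
```

View pics/w1.png

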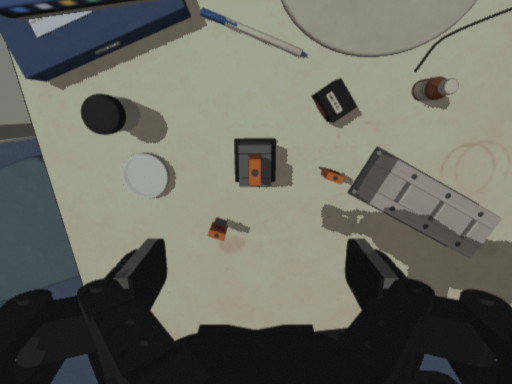

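The wrist view shows the gauge in its stand at (255,170), the cassette at (430,200) and the two look-alikes at (333,176) and (218,230). The grip has a dark dot on its top, so I'll use that to refine the position, then draw the gauge.

```bash
python3 - <<'E'
from h import *
w=cam('wrist');t=cam('top')
f=cv2.cvtColor(w['frame'],cv2.COLOR_RGB2HSV)
m=cv2.inRange(f,(3,130,60),(22,255,255));m[:, :240]=0;m[:,270:]=0;m[:140]=0;m[200:]=0
c=max(cv2.findContours(m,0,2)[0],key=cv2.contourArea);r=cv2.minAreaRect(c);print(r)
bx=cv2.boxPoints(r);print(bx.round(1).tolist());print(ray(w,r[0],.08),[ray(w,p,.088).round(4).tolist() for p in bx])
hull=np.zeros_like(m);cv2.drawContours(hull,[cv2.convexHull(c)],-1,255,-1)
d=cv2.bitwise_and(cv2.erode(hull,np.ones((3,3))),255-m);M=cv2.moments(d,True);print('dot',M['m00'])
if M['m00']: q=[M['m10']/M['m00'],M['m01']/M['m00']];print(q,ray(w,q,.088))
cr=w['frame'][135:205,180:350,::-1];cv2.imwrite('pics/c3.png',cv2.resize(cr,None,fx=4.6,fy=4.6,interpolation=2))
for v in([.4993,.0917,.088],):print(proj(w,v),proj(t,v))
E
```

```text
((254.5, 169.5), (31.0, 11.0), 90.0)
[[249.0, 154.0], [260.0, 154.0], [260.0, 185.0], [249.0, 185.0]]
[0.50239153 0.09355561 0.08      ] [[0.517, 0.106, 0.088], [0.5215, 0.0952, 0.088], [0.4902, 0.0819, 0.088], [0.4856, 0.093, 0.088]]
dot 34.0
[254.3235294117647, 172.41176470588235] [0.50077418 0.09305628 0.088     ]
[254.95143457 174.11884541] [223.07621378 199.06974653]
```

View pics/c3.png

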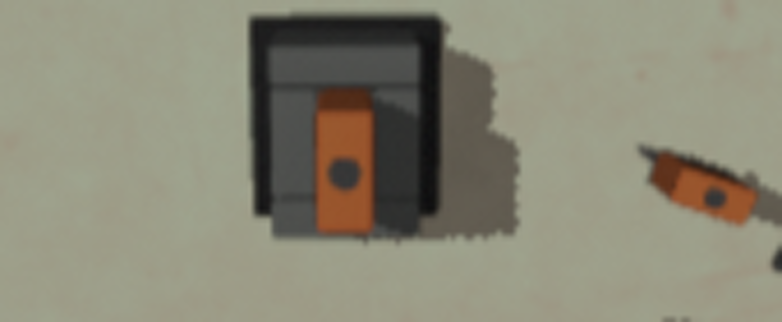

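```bash
python3 - <<'E'
from h import *
hand.move_gripper(.045)
a=-1.174
bot.reach([.500,.0925,.13],down(a))
bot.servo_line([.500,.0925,.072],velocity=.08)
print(get_obs()['wrist_force'])
hand.move_gripper(.0,40); o=get_obs();print(o['gripper_width'],o['position'],o['wrist_force'])
bot.servo_line([.500,.0925,.185],velocity=.1)
o=get_obs();print(o['gripper_width'],o['position'],o['wrist_force'],o['time_s'])
# toward the cassette, view it from above
b=1.478+np.pi; b=b-2*np.pi
print(near([.5379,-.1333,.185],b))
bot.reach([.5379,-.1333,.185],down(b))
w=cam('wrist','w2.png');np.savez('w2.npz',K=w['intrinsics'],V=w['view'])
s=cam('side');t=cam('top');np.savez('t2.npz',K=t['intrinsics'],V=t['view'])
A=cv2.resize(w['frame'][:,:,::-1],None,fx=1.5,fy=1.5)
cv2.imwrite('pics/w2b.png',A);print(get_obs()['position'],get_obs()['time_s'])
print([proj(w,g) for g in([.5323,-.1825,.06],[.5379,-.1333,.06],[.5415,-.0833,.06])])
E
```

```text
[-0.57191025  0.62374317  0.52109954]
0.000496310793185772 [0.50052822 0.09325366 0.07305136] [-2.43064805  3.95780122  9.79539159]
8.713051347592186e-06 [0.49954173 0.09238686 0.18434948] [-0.12763667  0.9127716  -0.62473145] 6.625
(np.float64(1.4179642204357643), -1.6635926535897934, array([-0.25,  0.28,  1.82, -0.  ,  1.05,  1.42]))
[ 0.53791293 -0.13178729  0.18496989] 7.6917
[array([307.52833223, 182.69234662]), array([256.25007614, 181.58952637]), array([204.34938656, 182.5708913 ])]
```

View pics/w2b.png

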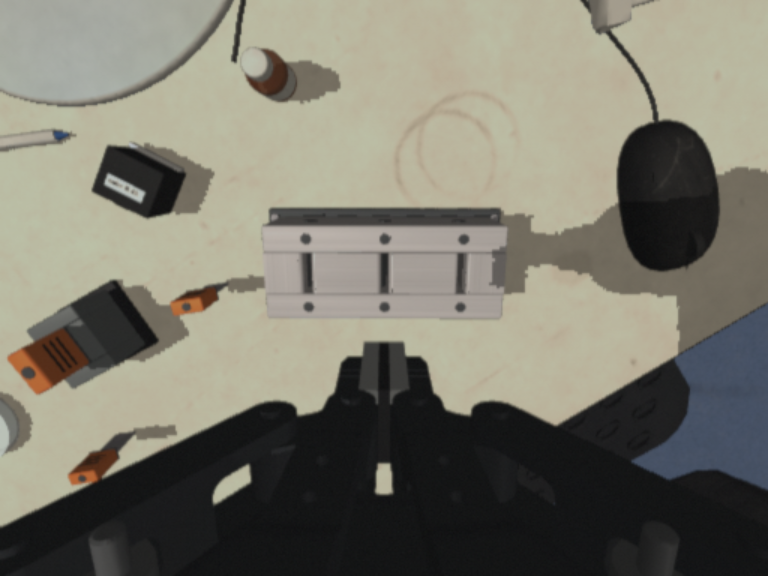

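The gripper closed on nothing (width about 0), and the gauge still stands in its stand at (45,360) in this picture. I'll triangulate where it really is from the top and side views.

```bash
cat >> h.py <<'E'
def tri(obs):
    A=[];b=[]
    for r,uv in obs:
        P=np.array(r['intrinsics'])@np.array(r['view'])[:3]
        for k in(0,1): A.append(P[2]*uv[k]-P[k])
    A=np.array(A);s=np.linalg.lstsq(A[:,:3],-A[:,3],rcond=None)[0];return s
E
python3 - <<'E'
from h import *
w=cam('wrist');t=cam('top');s=cam('side')
def corner(r,x0,y0,W,H,f=6): return cv2.resize(r['frame'][y0:y0+H,x0:x0+W,::-1],None,fx=f,fy=f,interpolation=2)
A=corner(w,0,180,110,90,5);B=corner(t,195,175,55,50,5);C=corner(s,220,190,50,60,5)
H=max(x.shape[0] for x in(A,B,C));p=lambda x:np.pad(x,((0,H-x.shape[0]),(0,5),(0,0)))
I=np.hstack([p(A)[:,:400],p(B),p(C)]);print(I.shape);cv2.imwrite('pics/c4.png',I)
for z in(.008,.048,.088):print(z,[proj(r,[.5,.0925,z]).round(1) for r in(w,t,s)])
E
```

```text
(450, 935, 3)
0.008 [array([ 69.8, 219.6]), array([224.5, 202.5]), array([245.4, 241.4])]
0.048 [array([ 47. , 232.8]), array([223.6, 200.7]), array([245.1, 227.7])]
0.088 [array([ 18. , 249.7]), array([222.7, 198.8]), array([244.7, 213.4])]
```

View pics/c4.png

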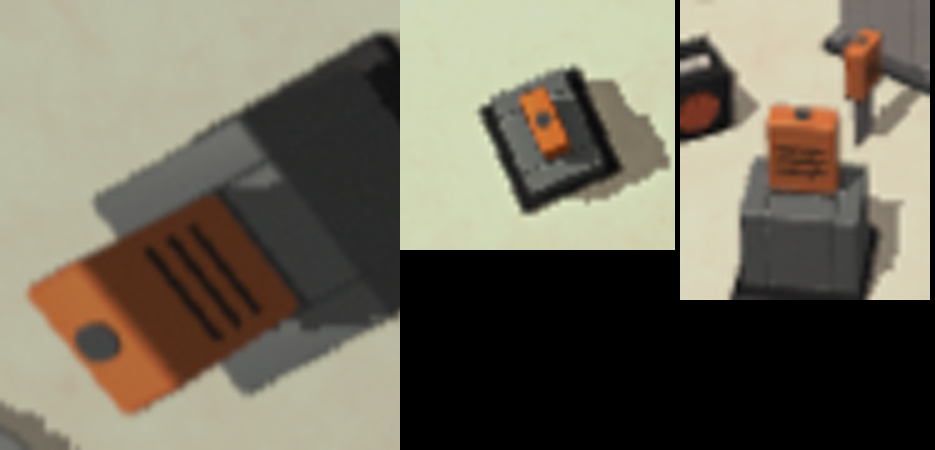

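```bash
python3 - <<'E'
from h import *
w=cam('wrist');o=get_obs();R=Ro.from_quat(o['orientation']).as_matrix();p=np.array(o['position'])
for y in(-.02,-.01,0,.01,.017,.03):
  print(y,[proj(w,p+R@[x,y,0]).round(0) for x in(-.011,.011)], 'z',(p+R@[0,y,0])[2])
print(R.round(3),o['wrist_force'],o['gripper_width'])
hand.move_gripper(.045);print(get_obs()['gripper_width'])
w2=cam('wrist')
hand.move_gripper(.014);print(get_obs()['gripper_width'])
w3=cam('wrist')
I=np.hstack([x['frame'][200:340,170:340,::-1] for x in (w2,w3)]);cv2.imwrite('pics/c5.png',cv2.resize(I,None,fx=2.3,fy=2.3))
E
```

```text
-0.02 [array([255., 227.]), array([255., 268.])] z 0.20508776958515482
-0.01 [array([255., 220.]), array([255., 259.])] z 0.19508776963593588
0 [array([255., 214.]), array([255., 250.])] z 0.18508776968671697
0.01 [array([255., 208.]), array([255., 243.])] z 0.17508776973749807
0.017 [array([255., 205.]), array([255., 238.])] z 0.16808776977304482
0.03 [array([255., 199.]), array([255., 230.])] z 0.15508776983906022
[[-0.996  0.    -0.091]
 [ 0.091  0.    -0.996]
 [-0.    -1.    -0.   ]] [-0.38967553 -0.24563029  0.25297414] -9.388617489529826e-05
0.045250022395600144
0.013901701275219577
```

View pics/c5.png

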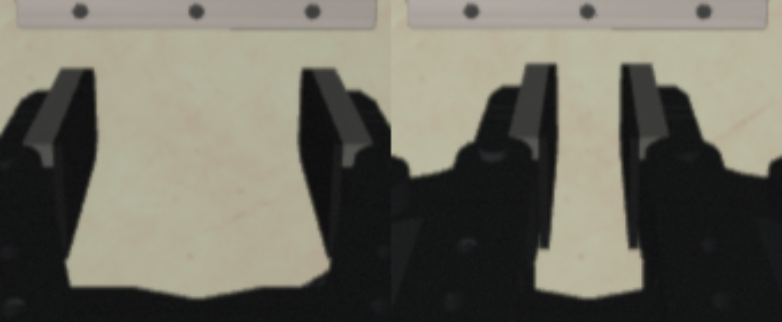

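```bash
python3 - <<'E'
from h import *
w=cam('wrist');o=get_obs();R=Ro.from_quat(o['orientation']).as_matrix();p=np.array(o['position']);V=np.array(w['view'])
f=w['intrinsics'][0][0];print('f',f,w['intrinsics'][1])
# camera pose in tool frame
c=R.T@(-V[:3,:3].T@V[:3,3]-p);print('cam in tool',c,'fwd',R.T@V[2,:3])
for x in(-.011,0,.011):
  for y in(-.03,-.02,-.01,0,.017):
    q=p+R@[x,y,0];print(x,y,proj(w,q).round(1),'px for 14mm',round(f/(V[2,:3]@q+V[2,3])*.014,1),'45mm',round(f/(V[2,:3]@q+V[2,3])*.045,1))
E
```

```text
f 299.38734475489247 [  0.         299.38734475 192.83209358]
cam in tool [-0.06566222 -0.15688076  0.00034405] fwd [ 2.62084756e-01  9.65044809e-01 -3.12263668e-04]
-0.011 -0.03 [254.9 235.5] px for 14mm 30.6 45mm 98.5
-0.011 -0.02 [254.9 227.3] px for 14mm 28.6 45mm 92.0
-0.011 -0.01 [255.  220.2] px for 14mm 26.9 45mm 86.3
-0.011 0 [255.  213.9] px for 14mm 25.3 45mm 81.3
-0.011 0.017 [255.1 204.6] px for 14mm 23.0 45mm 74.0
0 -0.03 [254.9 257.4] px for 14mm 30.0 45mm 96.5
0 -0.02 [254.9 248. ] px for 14mm 28.1 45mm 90.2
0 -0.01 [255.  239.7] px for 14mm 26.4 45mm 84.8
0 0 [255.  232.3] px for 14mm 24.9 45mm 79.9
0 0.017 [255.1 221.6] px for 14mm 22.7 45mm 72.8
0.011 -0.03 [254.9 278.4] px for 14mm 29.4 45mm 94.5
0.011 -0.02 [254.9 267.8] px for 14mm 27.5 45mm 88.5
0.011 -0.01 [255.  258.5] px for 14mm 25.9 45mm 83.2
0.011 0 [255.  250.2] px for 14mm 24.4 45mm 78.6
0.011 0.017 [255.1 238.1] px for 14mm 22.3 45mm 71.7
```

The tips look about 37 mm farther back than the stated geometry, which would explain the miss and the 9.8 N push (the tips brushed the grip's top). I'll check this in the side and top views.

```bash
python3 - <<'E'
from h import *
s=cam('side');t=cam('top');o=get_obs();R=Ro.from_quat(o['orientation']).as_matrix();p=np.array(o['position'])
I=s['frame'][:,:,::-1].copy()
P={y:proj(s,p+R@[0,y,0]) for y in(-.02,.017)};print(P)
x0,y0=[int(v)-50 for v in P[-.02]]
C=cv2.resize(I[y0:y0+110,x0:x0+100],None,fx=5,fy=5,interpolation=2)
for y,col in((-.02,(0,255,0)),(.017,(0,0,255))):
    q=(P[y]-[x0,y0]+.5)*5; cv2.circle(C,(int(q[0]),int(q[1])),4,col,1)
cv2.imwrite('pics/c6.png',C);print(p)
E
```

```text
{-0.02: array([280.49570377, 118.96963064]), 0.017: array([280.01769904, 132.9629333 ])}
[ 0.53791458 -0.13329486  0.18501816]
```

View pics/c6.png

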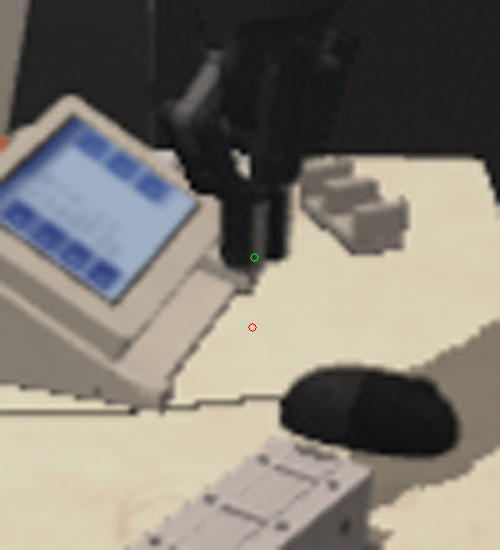

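Confirmed: the tips end at the green mark, TCP y≈-0.020, not at the stated +0.017 (red). I'll command the TCP about 37 mm lower and watch the wrist force.

```bash
python3 - <<'E'
from h import *
a=-1.174;x,y=.500,.0925
hand.move_gripper(.045)
bot.reach([x,y,.12],down(a))
bot.servo_line([x,y,.055],velocity=.1)
bot.dwell(.2);f0=np.array(get_obs()['wrist_force']);print(f0)
for z in(.05,.045,.04,.036):
    bot.servo_line([x,y,z],velocity=.05);f=np.array(get_obs()['wrist_force'])-f0
    if np.linalg.norm(f)>5: print('contact',z,f);break
hand.move_gripper(0,40);bot.dwell(.2); o=get_obs();print('w',o['gripper_width'],o['position'],np.array(o['wrist_force'])-f0)
np.save('zg.npy',o['position'][2])
if o['gripper_width']>.01:
    bot.servo_line([x,y,.135],velocity=.08);bot.dwell(.2)
    o=get_obs();print('w',o['gripper_width'],o['position'],np.array(o['wrist_force'])-f0,o['time_s'])
E
```

```text
[ 0.6987388  -0.02739408  0.0765653 ]
w 0.013418958987923633 [0.50008768 0.09251565 0.03614346] [-0.76068818 -0.57869163  3.3960756 ]
w 0.013538290061708062 [0.49976508 0.09246801 0.13461905] [-0.55633985  0.0999914  -2.35986963] 14.55
```

```bash
python3 - <<'E'
from h import *
G0=np.array([.5333,-.1828]);b=1.478-np.pi
bot.reach([.5379,-.1333,.16],down(b));bot.dwell(.3)
w=cam('wrist','w3.png')
# holes/slots: dark blobs on the pale top, local contrast
g=cv2.cvtColor(w['frame'],cv2.COLOR_RGB2GRAY)
for nm,r in(('w',w),('t',cam('top'))):
    g=cv2.cvtColor(r['frame'],cv2.COLOR_RGB2GRAY)
    bl=cv2.morphologyEx(g,cv2.MORPH_BLACKHAT,np.ones((9,9)))
    m=(bl>40).astype(np.uint8);n,l,s,c=cv2.connectedComponentsWithStats(m)
    for p in([.5323,-.1825,.06],[.5379,-.1333,.06],[.5415,-.0833,.06]):
        q=proj(r,p);k=[i for i in range(1,n) if np.linalg.norm(c[i]-q)<6 and s[i,4]>8]
        for i in k:
            ww=bl*(l==i);M=cv2.moments(ww.astype(np.float32));uv=[M['m10']/M['m00'],M['m01']/M['m00']]
            print(nm,q.round(1),s[i],np.round(uv,2),ray(r,uv,.06).round(4))
print(get_obs()['time_s'])
cv2.imwrite('pics/c7.png',cv2.resize(w['frame'][130:290,150:370,::-1],None,fx=3.5,fy=3.5,interpolation=2))
E
```

```text
w [256.5 188.3] [253 174   7  39 241] [255.74 193.03] [ 0.5337 -0.1322  0.06  ]
w [199.9 189.3] [197 174   8  29 187] [200.43 187.56] [ 0.5431 -0.084   0.06  ]
t [294.6 182.6] [293 177   4  12  33] [294.49 182.68] [ 0.5413 -0.083   0.06  ]
15.8667
```

View pics/c7.png

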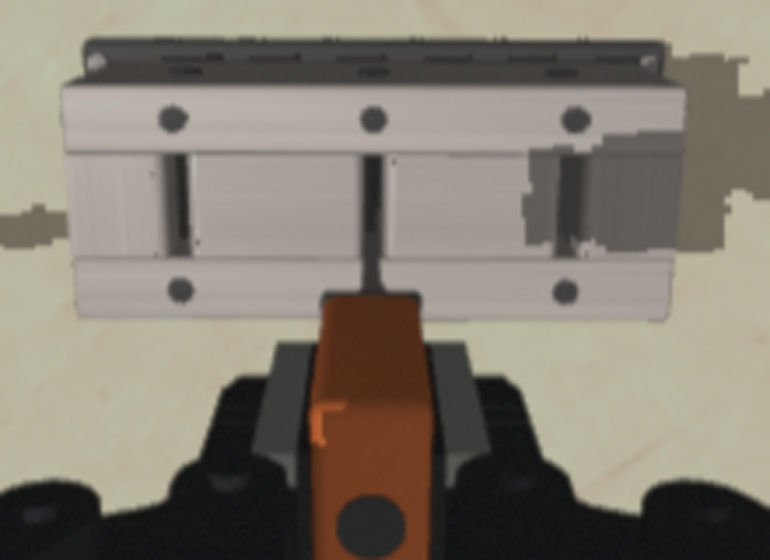

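Held gauge in view: the gap mouths centre at crop (177,207), (373,207) and (570,207), from the screws and slot ends. I'll convert those to positions and compare them with the top view.

```bash
python3 - <<'E'
from h import *
w=cam('wrist');o=get_obs()
W=[ray(w,[150+(c+.5)/3.5-.5,130+(206.8+.5)/3.5-.5],.06)[:2] for c in(569.9,373.2,176.6)]
T=np.array([[.5323,-.1825],[.5379,-.1333],[.5414,-.0832]]);W=np.array(W)
for X in(W,T):
    d=X[2]-X[0];print(X.round(4).tolist(),X.mean(0).round(4),np.arctan2(d[1],d[0]).round(4),np.linalg.norm(d).round(4))
R=Ro.from_quat(o['orientation']).as_matrix();print(o['position'],R.round(3)[:,2])
# gauge grip top centre from the dot
uv=[150+(371+.5)/3.5-.5,130+(526+.5)/3.5-.5];z=o['position'][2]-.0361+.088;print('dot',ray(w,uv,z),z)
E
```

```text
[[0.533, -0.1831], [0.5376, -0.1335], [0.5421, -0.0839]] [ 0.5376 -0.1335] 1.4797 0.0995
[[0.5323, -0.1825], [0.5379, -0.1333], [0.5414, -0.0832]] [ 0.5372 -0.133 ] 1.4794 0.0997
[ 0.5379447  -0.13279049  0.15998682] [-0.092 -0.996 -0.   ]
dot [ 0.53948409 -0.13313233  0.21188682] 0.2118868239829009
```

Both views agree: middle gap at (0.5375,-0.1334), row yaw 1.4795. Now a force-guarded try of gap 0.

```bash
cat >> h.py <<'E'
YAW=1.4795; OFF=float(np.load('zg.npy'))-.006   # blade tip z = tcp z - OFF
U=np.array([np.cos(YAW),np.sin(YAW)]); X=np.array([U[1],-U[0]]); MID=np.array([.5375,-.1334])
Q=down(YAW-np.pi)
def fz(f0): return np.array(get_obs()['wrist_force'])-f0
def probe(i,dx=0.,dy=0.,lim=12.,bottom=-.0275,v=.03):
    "guarded descent in gap i, offset dx,dy in cassette axes; returns depth (m), force, xy"
    p=MID+U*(.05*(i-1)+dy)+X*dx
    bot.servo_line([*p,OFF+.066],ori=Q,velocity=.12);bot.dwell(.15)
    f0=np.array(get_obs()['wrist_force']);d=.061
    while d>.06+bottom-1e-6:
        bot.servo_line([*p,OFF+d],velocity=v);f=fz(f0);dep=.06-(get_obs()['position'][2]-OFF)
        if f[2]>(lim if dep>.012 else 7): break
        d-=.001 
    return dep,f.round(1),f0,p
def up(p,z=.075): bot.servo_line([*p,OFF+z],velocity=.1)
E
python3 - <<'E'
from h import *
p=MID-U*.05
bot.servo_line([*p,OFF+.085],ori=Q,velocity=.12)
dxs=[0,.0012,-.0012]
for dx in dxs:
    d,f,f0,p=probe(0,dx);o=get_obs();print(dx,'depth',round(d,4),f,o['position']-np.array([*p,0]),o['gripper_width'],o['time_s'])
    if d>.013: break
    up(p,.068)
bot.dwell(.1);print('end tip z',get_obs()['position'][2]-OFF,fz(f0))
E
```

```text
0 depth 0.0265 [-1.6 -1.5  7.9] [ 0.00017405 -0.00030149  0.06368907] 0.013317291270177688 24.4
end tip z 0.03354545448064948 [-1.29238627 -0.58516061  7.29848074]
```

The blade reached 26.5 mm at 7–8 N, so gap 0 looks sound, unless the grip slipped in the fingers. I'll compare the grip's dot in the wrist image with the earlier picture (it is fixed to the hand).

```bash
python3 - <<'E'
from h import *
def dot(fr):
    m=cv2.inRange(fr,(0,0,0),(60,60,60));m[:265]=0;m[296:]=0;m[:,:242]=0;m[:,270:]=0
    n,l,s,c=cv2.connectedComponentsWithStats(m);return [(s[i].tolist(),c[i].round(1).tolist()) for i in range(1,n) if s[i,4]>60]
print(dot(cv2.imread('pics/w3.png')[:,:,::-1]))
w=cam('wrist','w4.png');print(dot(w['frame']))
a=cv2.imread('pics/w3.png')[200:300,200:310];b=cv2.imread('pics/w4.png')[200:300,200:310]
cv2.imwrite('pics/c8.png',cv2.resize(np.hstack([a,b]),None,fx=3.5,fy=3.5))
E
```

```text
[([246, 272, 20, 18, 271], [255.5, 280.1])]
[([247, 272, 19, 17, 262], [255.6, 280.1])]
```

View pics/c8.png

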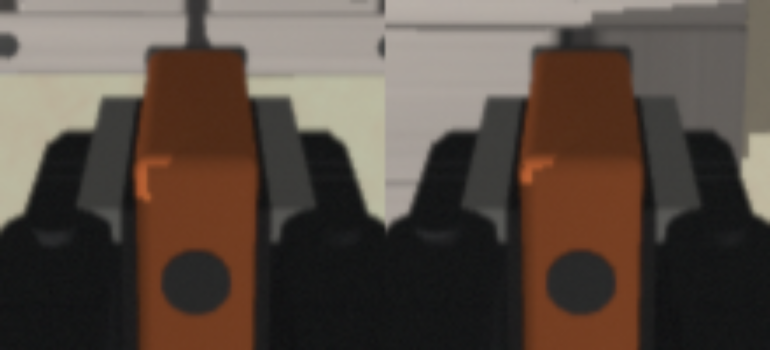

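There was no slip (dot at (255.5,280.1) in both), so gap 0 takes the blade. Now I'll try the middle gap, then the left.

```bash
python3 - <<'E'
from h import *
up(MID-U*.05,.072)
for i in(1,2):
    for dx in(0,.0012,-.0012):
        d,f,f0,p=probe(i,dx,v=.04);o=get_obs();print(i,dx,'depth',round(d,4),f,o['gripper_width'],o['time_s'])
        if d>.013: break
        up(p,.068)
    if d<.0153: print('not deep enough');break
    bot.dwell(.1);print('tip z',get_obs()['position'][2]-OFF,fz(f0))
    up(p,.072);bot.dwell(.1);print('after up',fz(f0))
E
```

```text
1 0 depth 0.0187 [-4.4 -1.1 15.4] 0.013593655403690718 31.3333
tip z 0.04134153421487878 [-3.91135141 -1.41063774 15.52449156]
after up [ 1.00680552  0.90016121 -0.51250174]
2 0 depth 0.0187 [-4.7 -1.2 14.9] 0.013713902750710326 38.2417
tip z 0.04130534865871892 [-4.76919293 -0.75117103 14.46305508]
after up [-1.82801089  1.11051035 -1.7967125 ]
```

Gaps 1 and 2 both jam at 18.7 mm with about 15 N. Back to gap 0, pushing fully home.

```bash
python3 - <<'E'
from h import *
up(MID-U*.05,.072)
d,f,f0,p=probe(0,0,lim=16,v=.05);print(d,f)
t=.06-.0275
if d>.024:
    while t>.0165:
        t-=.001 if t>.0205 else .0005
        bot.servo_line([*p,OFF+t],velocity=.05);f=fz(f0);d=.06-(get_obs()['position'][2]-OFF)
        if f[2]>15: break
    bot.dwell(.15);o=get_obs();print('home',d,t,fz(f0),o['gripper_width'],o['time_s'])
E
```

```text
0.026453462511595277 [-1.1 -2.1  7.2]
home 0.04205779473672861 0.016499999999999987 [-5.50751527 -1.54434959 18.94731467] 0.013445806813124671 52.8583
```

```bash
python3 - <<'E'
from h import *
p=MID-U*.05
bot.servo_line([*p,OFF+.0178],velocity=.05)
hand.move_gripper(.035)
bot.servo_line([*p,OFF+.105],velocity=.15)
w=cam('wrist','w5.png');s=cam('side');t=cam('top');print(get_obs()['time_s'],get_obs()['wrist_force'])
print('pred top-of-grip',[proj(r,[*p,.1]).round(1) for r in(w,s,t)])
A=cv2.resize(w['frame'][100:300,150:400,::-1],None,fx=1.6,fy=1.6);B=cv2.resize(s['frame'][130:230,220:320,::-1],(400,400),interpolation=2)[:320]
cv2.imwrite('pics/c9.png',np.hstack([A,B]))
for r in(w,s,t):
    hsv=cv2.cvtColor(r['frame'],cv2.COLOR_RGB2HSV);m=cv2.inRange(hsv,(3,130,60),(22,255,255));n,l,st,c=cv2.connectedComponentsWithStats(m)
    print([(st[i].tolist()) for i in range(1,n) if st[i,4]>25])
E
```

```text
54.3333 [-0.1745882   0.56201144 -0.4670457 ]
pred top-of-grip [array([255.4, 211.7]), array([289.8, 149.3]), array([338.6, 183.1])]
[[83, 23, 28, 28, 283], [247, 178, 20, 51, 875], [24, 206, 46, 23, 509]]
[[284, 147, 12, 17, 163], [220, 174, 8, 5, 35], [253, 196, 7, 14, 77], [219, 208, 9, 8, 52], [279, 240, 7, 15, 77]]
[[435, 23, 40, 29, 568], [283, 134, 9, 7, 33], [334, 183, 7, 8, 44], [257, 188, 9, 5, 39], [215, 239, 10, 4, 33]]
```

View pics/c9.png

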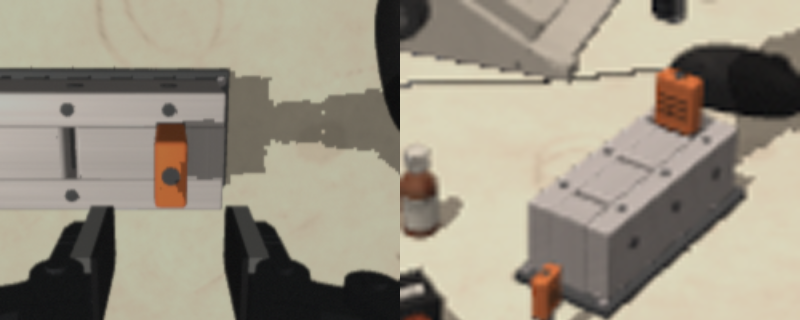

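The gauge stands seated and upright on the cassette's right-hand end, at (170,165) in the wrist half and (680,100) in the side half. The fingers are clear and the bystanders haven't moved.

```bash
python3 -c "
from h import *
hand_in()"
```

```text
the job is handed in; nothing more can be done
```

The gauge is fully home in the right-hand gap, let go and upright, and the job was handed in at about 54 s of the 72 s allowed. The hand-in reports no verdict.

**Gap trials, right to left:**

| Gap | Depth reached | Wrist push at that depth | Result |
|---|---|---|---|
| Right-hand (gap_0) | 26.5 mm | about 7–8 N | slid past the bar |
| Middle (gap_1) | 18.7 mm | 15.4 N | jammed, drawn straight up |
| Left-hand (gap_2) | 18.7 mm | 14.9 N | jammed, drawn straight up |

I then returned to the right-hand gap and pushed the blade to 42.1 mm, with a seating force of about 19 N. All readings I took stayed under 20 N, against the 30 N limit. The last pictures show the grip seated on the cassette, the fingers clear and nothing else visibly moved.

**What went wrong or disagreed:**
- **First grasp missed:** the fingertips turned out to sit about 37 mm farther back than stated, roughly 20 mm behind the TCP instead of 17 mm ahead. The closing fingers seem to have brushed the top of the grip with about 10 N. I confirmed the offset in two camera views, corrected for it, and the second grasp held.
- **Camera disagreement:** the top and wrist views differed by up to about 2 mm on where the gauge sat lengthwise in the fingers. I used the average, and the blade entered every gap on the first try.

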